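# Set the pressure readout up on its locking prop beside the log

### The job

Stand the portable pressure readout on its bottom end and let go of it; swing the prop out of its back and push the knee of the folding stay past centre until it rests on its stop, so that the prop holds open alone. Then take the readout again and set it down leaning back on its prop, close beside the log book, with the screen facing the robot, and leave the other things on the bench where they are.

Things in the scene. Friction and masses are not known exactly. Their poses are not given: they have to be found in the camera images.
- readout: Grey case with black rubber ends, 0.6 to 0.9 kg, balanced near z 100 mm. Origin: centre of its flat bottom end. z: along its length to the top end (0..168 mm); y: across its width (-29..29); screen face at x -23, back at x +23. Starts lying on its back, screen up; it can stand by itself on its bottom end. A recess 42 wide, 18 deep in the back, open at the top end, holds the folded prop and stay.
- prop (a joint): hinge of the prop: 0 folded into the back, 1.57 square to the back; it turns about a line parallel to the readout's y at x +14, z 88 mm, the foot moving from beyond the top end out to the back (+x), then down. Friction 0.035 N m: it stays where it is left but cannot carry the readout.
- prop_foot (a point): centre of the prop's black foot bar, 13 mm thick, 50 mm long parallel to the readout's y, 92 mm from the prop's hinge line. Folded, it stands 12 mm beyond the case's top end (x +14, z 180). It can be pinched across its 50 mm length and turns between the fingers. Standing on its locked prop the readout leans back 44 degrees from upright.
- knee (a joint): knee of the folding stay: 0 folded, 3.13 straight, 3.45 on its stop past centre. Two links, 28 and 32 mm, join the case (pivot x +14, z 132 mm) to the prop (40 mm from its hinge). With the prop at 1.45 the knee is near 2.4, bulging up and out; it must be pushed in, down towards the prop's hinge (1 to 3 N), until it stops; the prop ends at 1.57. Over 6 N may tip the standing readout.
- knee_roller (a point): centre of the yellow roller on the stay's knee, where to push: 12 mm thick, 22 mm long, parallel to the readout's y. Locked it is at x +29, z 108 mm in the readout's frame. The prop's arms pass 15 mm to either side.
- screen (a point): centre of the grey-green screen, on the face at x -23, z 115 mm in the readout's frame.
- log_book: dark blue hardback log book lying flat, 176 (x) x 126 (y) x 14 (mm); origin at the centre of its underside. Loose; leave it where it is.
- felt_marker: white and black felt marker lying flat, 134 long (y), 16 wide; origin under its middle. Leave alone.
- black_torch: small black torch standing on its head, 35 in diameter, 96 high; origin at the centre of its underside. Leave alone.
- spanner: steel combination spanner lying flat, 159 long (y), 28 wide, 8 thick; origin under its middle. Leave alone.
- bench_back (a point): fixed point on the bench top, straight ahead of the robot at x 0.70 m, y 0; axes as the world's.

How it is judged:
By the outcome, as a careful person would: the job done as asked, in the order asked, and still so for the second after the job is handed in, with the robot touching nothing.
It also fails if it takes over 64 s, if anything falls off the work surface, if the arm or the gripper's body presses on something with over 40 N, if the wrist force passes 120 N, or if a joint passes its speed limit or range.

### The arm

A 6-joint arm with a two-finger parallel gripper is mounted at the origin on a cart in front of the work surface, level with it; the furniture and walls round the work are solid. World frame = base frame: x ahead of the robot, y to its left, z up, the work surface at z = 0. Lengths are in m, angles in rad, forces in N, time in s.
With the tool pointing down it reaches from about 0.4 to 0.825 m from the base axis. Payload 7 kg.
Tool frame: the origin (TCP) lies at the very end of the fingers, on their centre line; the grasp point (between the pads) lies 19 mm behind it; z points along the fingers, y is the line along which they close (so a half turn about z gives the same grasp; the last joint's range is limited). The gripper opens to 88 mm and grips with 3 to 60 N. Pads are 19 mm wide; open, the fingers measure 130 mm over their backs; the gripper's body (78 mm by 193 mm) begins 47 mm behind the grasp point.
Start: joints at [1.47, 0.359, 0.012, 0, -1.224, -0.288], TCP at [0.256, 0.625, 0.227] pointing down, gripper open.
Joint ranges: [-3.07, 3.07], [-1.43, 2.12], [-1.02, 1.25], [-3.03, 1.67], [-3.05, -0], [-3.03, 3.03]. Speed limits (rad/s): [2.39, 2.39, 3.01, 3.14, 3.14, 3.14].

### API

Orientations are given as a rotation vector (axis times angle).
In Python, from rig import sensors, optics, ticket gives the robot as it stands.
- The arm moves only by the tool pendant, called as name(argument=value, ...) on one line, values as JSON. Schema: {"type":"object","properties":{"increments":{"type":"array","items":{"type":"array","items":{"type":"array","items":{"type":"number"},"minItems":5,"maxItems":5},"minItems":1,"maxItems":5},"minItems":1,"maxItems":1},"clamp_n":{"type":"number"},"only":{"type":"string"},"quiet":{"type":"boolean"},"lines":{"type":"string"}},"required":["increments"],"additionalProperties":false}. increments is a list that holds a single list of rows (three levels of brackets), with 1 to 5 rows, each of 5 numbers: the finger opening in m, then dx, dy, dz in shares of the most that a row can go, 1 being 50 mm, then a turn about the tool's z in units of 0.05 rad; each row shifts and turns the commanded pose from where the row before left it, along the tool's axes as they then stand; what a row does not reach is not made up. A row lasts 1/10 s, in which the tool goes at most 0.05 m and 0.15 rad, less where a joint would pass 70% of its speed; a pose out of reach is approached as far as the arm can. The fingers move at their own pace and stop on an object; clamp_n is the grip in N (left out, the last holds). Time passes only in rows, so rows that do not move let the fingers close. The tool returns the time, the measured TCP pose, the force, the opening and the grip force at its end. only (a regular expression) keeps the lines of the reply that match it, lines (a string "A,B") keeps lines A to B, and quiet returns only ok. Input that does not fit is refused with a message, and nothing moves.
- sensors.get_state(): the state, without advancing time (a new reading comes with each control period).
- optics.get_image(name): name is "side" or "top" or "wrist"; returns the picture (400x640x3 uint8, red, green, blue); there is no depth.
- optics.camera_info(name): a dict with "camera_matrix" (3x3 intrinsics, pixels), "k1" (the pictures are not rectified: a ray, as slopes to the right and down, at radius r is drawn at 1 + k1 r^2 times it, then the intrinsics apply), "position" and "attitude" of the camera in the world; the wrist camera has in their place "tool_from_camera" (4x4, takes a point from camera to tool coordinates, whose origin is the TCP and whose axes are the flange's). Camera axes: x right, y down, z forward; pixel columns grow to the right and rows downward; lengths in m; the calibration is good to about 2 mm. A picture is of the moment at which its call begins: read the wrist's pose just before it. camera_info takes no time and is no camera call.
- ticket.job_done(): hands the job in; it is judged then, once.
Trained networks look in the newest picture that a camera, given by its name, has taken for a name from the list of things; names that differ only in an ending like _2 or _b are one class to them, and where a whole thing is asked for, a point or a joint stands for the part that bears it (a point fixed in the world has none). Each returns a list of dicts, best first, with "confidence" (0 to 1); they miss things now and then, are a little off and sometimes report something else, mostly with a low value. They report only what shows in the picture. A call takes as long as a camera call.
- optics.find_in(camera, query): "xy" ([column, row] in pixels, amid what is visible of it).
- optics.place_of(camera, query): "xy" ([column, row] in pixels: a listed point, or the origin of a listed thing).
The state is a dict: "time": time; "q": joint angles; "dq": joint speeds; "joint_efforts": joint torques, N m; "tcp_pos": TCP position; "orientation": TCP orientation; "contact_force": force on the tool from outside, world axes, zero at the start; "moment": the same for the moment, N m; "opening": finger opening in m; "grasp_force": force on a finger pad.
Only numpy, scipy, OpenCV 4.12 (cv2) and the standard library are available. Lean on these libraries where they do the work, as an engineer would, in place of code of your own. Each camera call takes 0.05 s, during which the arm holds its last target. There are 200 camera calls.

## Working session

There is one attempt and no reset: what is moved stays moved. The work goes in short steps, Python scripts to look and compute and a tool call to move; the robot and the scene stay as the last step left them, time stands still between calls to the robot, and variables do not carry over. Pictures are saved under pics/ and viewed, at most 10 in all, crops included, and the job is handed in when it is done.

```bash
mkdir -p pics; ls; cat > h.py <<'E'
import numpy as np, cv2
from scipy.spatial.transform import Rotation as R
from rig import sensors, optics, ticket
def cam(name, st=None):
    i=optics.camera_info(name); K=np.array(i["camera_matrix"]); k=i["k1"]
    if "tool_from_camera" in i:
        st=st or sensors.get_state(); T=np.eye(4); T[:3,:3]=R.from_rotvec(st["orientation"]).as_matrix(); T[:3,3]=st["tcp_pos"]
        T=T@np.array(i["tool_from_camera"]); return K,k,T[:3,3],T[:3,:3]
    a=np.array(i["attitude"]); Rm=a if a.shape==(3,3) else R.from_rotvec(a).as_matrix()
    return K,k,np.array(i["position"]),Rm
def ray(c,xy):
    K,k,p,Rm=c
    d=cv2.undistortPoints(np.array([[xy]],float),K,np.array([k,0,0,0.]))[0,0]
    v=Rm@np.array([d[0],d[1],1]); return p,v/np.linalg.norm(v)
def at_z(c,xy,z):
    p,v=ray(c,xy); return p+v*(z-p[2])/v[2]
def tri(rs):
    A=sum(np.eye(3)-np.outer(v,v) for p,v in rs); b=sum((np.eye(3)-np.outer(v,v))@p for p,v in rs)
    x=np.linalg.solve(A,b); return x, max(np.linalg.norm((np.eye(3)-np.outer(v,v))@(x-p)) for p,v in rs)
def proj(c,X):
    K,k,p,Rm=c
    return cv2.projectPoints(np.array([X],float).reshape(-1,3),cv2.Rodrigues(Rm.T)[0],-Rm.T@p,K,np.array([k,0,0,0.]))[0].reshape(-1,2)
def snap(name,fn=None):
    c=cam(name) if name!="wrist" else cam(name,sensors.get_state())
    im=optics.get_image(name)
    if fn: cv2.imwrite("pics/"+fn,im[:,:,::-1])
    return c,im
E
python3 - <<'E'
from h import *
np.set_printoptions(precision=4,suppress=True)
for n in ["side","top","wrist"]: print(n,optics.camera_info(n))
print(sensors.get_state())
ims=[]
C={}
for n in ["side","top"]:
    C[n],im=snap(n,n+"0.png")
    for q in ["readout","prop","prop_foot","knee_roller","screen","log_book","felt_marker","black_torch","spanner","bench_back"]:
        r=optics.place_of(n,q)
        print(n,q,[(np.round(d["xy"],1),round(d["confidence"],2)) for d in r[:2]], at_z(C[n],r[0]["xy"],0.0) if r else "")
E
```

```text
pics
side {'camera_matrix': array([[413.3992,   0.    , 321.3597],
       [  0.    , 413.3992, 196.9382],
       [  0.    ,   0.    ,   1.    ]]), 'k1': -0.10635344661430837, 'position': array([0.4632, 0.8568, 0.5471]), 'attitude': array([-0.1506,  2.6889, -1.4894])}
top {'camera_matrix': array([[421.9743,   0.    , 320.3327],
       [  0.    , 421.9743, 193.7921],
       [  0.    ,   0.    ,   1.    ]]), 'k1': -0.0650051001406928, 'position': array([0.3711, 0.0547, 0.9937]), 'attitude': array([-2.2702,  1.924 , -0.1885])}
wrist {'camera_matrix': array([[287.6761,   0.    , 321.6408],
       [  0.    , 287.6761, 200.4449],
       [  0.    ,   0.    ,   1.    ]]), 'k1': -0.01635211440382114, 'tool_from_camera': array([[-0.0002, -0.956 , -0.2934,  0.0797],
       [ 1.    ,  0.0001, -0.001 , -0.0009],
       [ 0.0009, -0.2934,  0.956 , -0.1577],
       [ 0.    ,  0.    ,  0.    ,  1.    ]])}
{'time': 0.0, 'q': array([ 1.4701,  0.3594,  0.011 , -0.0004, -1.2241, -0.2881]), 'dq': array([ 0.001 , -0.0005, -0.0006, -0.0013, -0.0011,  0.0017]), 'joint_efforts': array([ -0.0021, -58.2718,  29.3066,   6.9975,   0.0071,  -0.0002]), 'tcp_pos': array([0.2557, 0.6241, 0.2256]), 'orientation': array([ 3.0807, -0.6068, -0.0003]), 'contact_force': array([-0.6571,  0.353 ,  0.1561]), 'moment': array([0.0184, 0.0478, 0.0076]), 'grasp_force': 0.0, 'opening': 0.08749713635988006}
side readout [(array([352. , 166.6]), 0.77)] [ 0.5024 -0.1818  0.    ]Traceback (most recent call last):
  File "<stdin>", line 10, in <module>
ValueError: it knows: bench_back, black_torch, felt_marker, knee_roller, log_book, prop_foot, readout, screen, spanner
```

```bash
python3 - <<'E'
from h import *
np.set_printoptions(precision=4,suppress=True)
C={};D={}
Q=["readout","prop_foot","knee_roller","screen","log_book","felt_marker","black_torch","spanner"]
for n in ["side","top"]:
    C[n],im=snap(n,n+"1.png")
    for q in Q:
        r=optics.place_of(n,q); D[n,q]=r
        print(n,q,[(np.round(d["xy"],1),round(d["confidence"],2)) for d in r[:2]], at_z(C[n],r[0]["xy"],0.0) if r else "")
for q in Q:
    if D["side",q] and D["top",q]: print(q,tri([ray(C[n],D[n,q][0]["xy"]) for n in C]))
print(sensors.get_state()["time"])
E
```

```text
side readout [(array([351.3, 168.7]), 0.81)] [ 0.5037 -0.169   0.    ]
side prop_foot [(array([326.8, 204.9]), 0.49)] [0.5524 0.0227 0.    ]
side knee_roller [(array([330.6, 202.4]), 0.55), (array([328. , 202.4]), 0.39)] [0.5444 0.0106 0.    ]
side screen [(array([335.6, 178.1]), 0.92)] [ 0.5428 -0.1111  0.    ]
side log_book [(array([341.7, 245.6]), 0.86)] [0.5047 0.1753 0.    ]
side felt_marker [(array([341.9, 284.7]), 0.79)] [0.4955 0.2915 0.    ]
side black_torch [(array([278.8, 173.7]), 0.82), (array([332.8, 200.3]), 0.24)] [ 0.7004 -0.1199  0.    ]
side spanner [(array([265. , 201.5]), 0.7)] [0.7054 0.0233 0.    ]
top readout [(array([417.2, 239.6]), 0.72)] [ 0.5009 -0.1482  0.    ]
top prop_foot [(array([345.9, 206.7]), 0.51)] [0.5513 0.0299 0.    ]
top knee_roller [] 
top screen [(array([372. , 218.7]), 0.72)] [ 0.5328 -0.0358  0.    ]
top log_book [(array([283.2, 220. ]), 0.73)] [0.4952 0.1719 0.    ]
top felt_marker [(array([233.2, 216.5]), 0.55)] [0.4837 0.2915 0.    ]
top black_torch [(array([415.4, 153.9]), 0.57)] [ 0.7093 -0.1188  0.    ]
top spanner [(array([362.2, 146.8]), 0.56)] [0.7058 0.013  0.    ]
readout (array([ 0.501 , -0.1458,  0.0121]), np.float64(0.001739912036739539))
prop_foot (array([0.551 , 0.03  , 0.0047]), np.float64(0.0006153940481654489))
screen (array([ 0.531 , -0.0319,  0.0439]), np.float64(0.005308338084536973))
log_book (array([ 0.5003,  0.1722, -0.0032]), np.float64(0.004682429576546939))
felt_marker (array([ 0.4897,  0.2916, -0.0007]), np.float64(0.005854827990691304))
black_torch (array([ 0.7041, -0.1184,  0.002 ]), np.float64(0.004241469578616181))
spanner (array([ 0.7083,  0.0128, -0.0069]), np.float64(0.00019651762918350345))
1.0
```

View pics/top1.png

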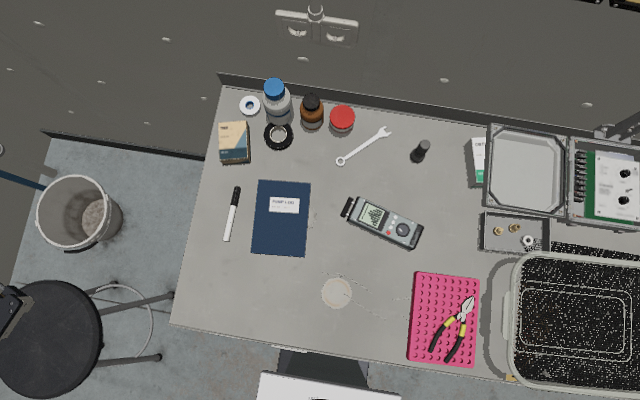

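View pics/side1.png

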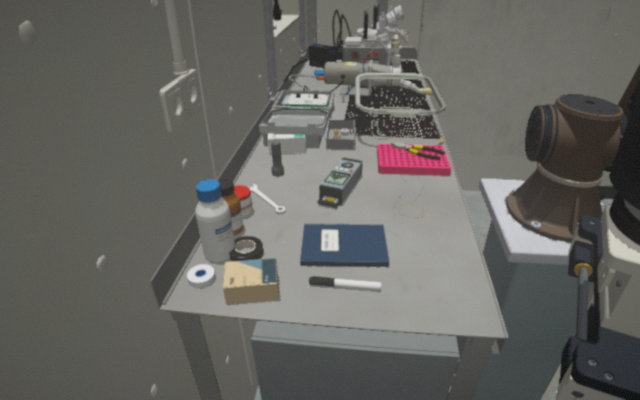

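The top view shows the readout lying at about (345,207) to (417,240), with its foot end to the left, and the log book at (283,220). The spanner (365,146), torch (420,151) and marker (231,215) sit around it. The side view agrees: readout at (341,180), book at (345,245). The triangulated foot, screen and origin heights and lengths fit the text. I'm moving over the readout's top end now.

Units first: shifts go in shares of 50 mm and turns go in units of 0.05 rad. So 0.031 m is 0.62, 0.029 m is 0.58.

pendant(increments=[[[0.088, 0.62, 0.58, 0, 0], [0.088, 0.62, 0.58, 0, 0], [0.088, 0.62, 0.58, 0, 0], [0.088, 0.62, 0.58, 0, 0], [0.088, 0.62, 0.58, 0, 0]]])

```text
time: 1.5
tcp_pos: [0.3448, 0.4301, 0.2267]
orientation: [-3.082, 0.606, -0.0]
contact_force: [0.6, 0.5, 0.2]
opening: 0.0875
grasp_force: 0.0
```

pendant(increments=[[[0.088, 0.62, 0.58, 0, 0], [0.088, 0.62, 0.58, 0, 0], [0.088, 0.62, 0.58, 0, 0], [0.088, 0.62, 0.58, 0, 0], [0.088, 0.62, 0.58, 0, 0]]])

```text
time: 2.0
tcp_pos: [0.4332, 0.2372, 0.227]
orientation: [-3.082, 0.606, -0.001]
contact_force: [1.0, 0.6, 0.7]
opening: 0.0873
grasp_force: 0.0
```

pendant(increments=[[[0.088, 0.62, 0.58, 0, 0], [0.088, 0.62, 0.58, 0, 0], [0.088, 0.62, 0.58, 0, 0], [0.088, 0.62, 0.58, 0, 0], [0.088, 0.62, 0.58, 0, 0]]])

```text
time: 2.5
tcp_pos: [0.5218, 0.0441, 0.227]
orientation: [-3.082, 0.606, -0.001]
contact_force: [0.7, 0.2, 0.1]
opening: 0.0877
grasp_force: 0.0
```

pendant(increments=[[[0.088, 0, 0, 0, 2.92], [0.088, 0, 0, 0, 2.92], [0.088, 0, 0, 0, 2.92], [0.088, 0, 0, 0, 2.92], [0.088, 0, 0, 0, 2.92]]])

```text
time: 3.0
tcp_pos: [0.5213, 0.0457, 0.2267]
orientation: [-2.657, 1.675, -0.0]
contact_force: [0.1, 0.0, 0.3]
opening: 0.0879
grasp_force: 0.0
```

pendant(increments=[[[0.088, 0, 0, 0, 2.92], [0.088, 0, 0, 0, 2.92], [0.088, 0, 0, 0, 2.92], [0.088, 0, 0, 0, 2.92], [0.088, 0, 0, 0, 2.92]]])

```text
time: 3.5
tcp_pos: [0.5213, 0.0458, 0.2267]
orientation: [-1.885, 2.513, -0.0]
contact_force: [0.1, 0.3, -0.9]
opening: 0.088
grasp_force: 0.0
```

pendant(increments=[[[0.088, 0, 0, 0, 0], [0.088, 0, 0, 0, 0]]])

```text
time: 3.7
tcp_pos: [0.5213, 0.0458, 0.2267]
orientation: [-1.898, 2.503, -0.0]
contact_force: [0.5, -0.2, -0.9]
opening: 0.0872
grasp_force: 0.0
```

```bash
python3 - <<'E'
from h import *
np.set_printoptions(precision=4,suppress=True)
s=sensors.get_state(); print(s["time"],s["tcp_pos"],s["orientation"],s["q"],R.from_rotvec(s["orientation"]).as_matrix())
c,im=snap("wrist","w0.png")
for q,z in [("readout",.023),("prop_foot",.009),("screen",.046),("log_book",0)]:
    r=optics.place_of("wrist",q)
    for d in r[:1]: print(q,np.round(d["xy"],1),round(d["confidence"],2),at_z(c,d["xy"],z))
E
```

```text
3.7 [0.5213 0.0458 0.2267] [-1.8975  2.5035 -0.0002] [ 0.4628  0.1081 -0.3193  0.     -1.1431 -0.7365] [[-0.2702 -0.9628  0.0003]
 [-0.9628  0.2702  0.0001]
 [-0.0002 -0.0002 -1.    ]]
readout [294.    8.6] 0.76 [ 0.5002 -0.1431  0.023 ]
prop_foot [297.  165.6] 0.76 [0.55   0.0263 0.009 ]
screen [295.4 114.5] 0.64 [ 0.5297 -0.0354  0.046 ]
log_book [361.8 250.8] 0.81 [0.4964 0.1751 0.    ]
```

View pics/w0.png

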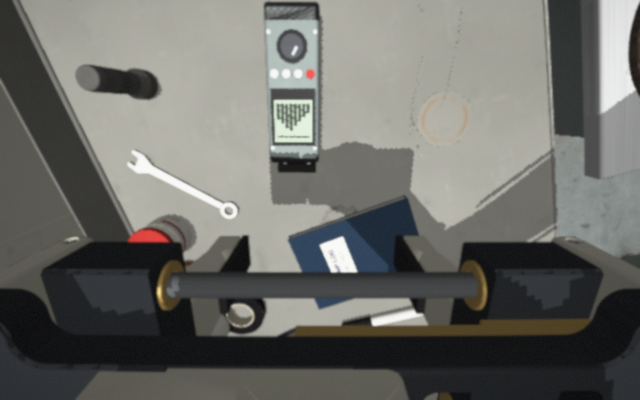

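The wrist view shows the readout along column ~294, from the bottom end at row 5 to the foot at row 165. The book's near corners are at (405,197) and (290,238). All of this agrees with the first measurement, so I'm going down to grip at about z_r = 150.

pendant(increments=[[[0.088, 0.4, -0.32, 0.4, 0], [0.088, 0.4, -0.312, 0.6, 0], [0.088, 0, 0, 0.8, 0], [0.088, 0, 0, 0.8, 0], [0.088, 0, 0, 0.6, 0]]])

```text
time: 4.45
tcp_pos: [0.5398, -0.0019, 0.0643]
orientation: [1.892, -2.506, -0.001]
contact_force: [-0.1, 0.8, 0.2]
opening: 0.0876
grasp_force: 0.0
```

pendant(increments=[[[0.088, 0, 0, 0.5, 0], [0.088, 0, 0, 0.4, 0], [0.088, 0, 0, 0.274, 0], [0.088, 0, 0, 0, 0], [0.05, 0, 0, 0, 0]]], clamp_n=12)

```text
time: 4.95
tcp_pos: [0.5409, -0.0014, 0.008]
orientation: [1.893, -2.507, 0.0]
contact_force: [-0.3, -0.5, 0.1]
opening: 0.0838
grasp_force: 0.0
```

pendant(increments=[[[0.05, 0, 0, 0, 0], [0.05, 0, 0, 0, 0], [0.05, 0, 0, 0, 0], [0.05, 0, 0, 0, 0], [0.05, 0, 0, 0, 0]]], clamp_n=12)

```text
time: 5.45
tcp_pos: [0.5414, -0.0011, 0.0086]
orientation: [-1.892, 2.506, -0.001]
contact_force: [0.5, 0.4, 5.4]
opening: 0.0576
grasp_force: 12.0
```

pendant(increments=[[[0.05, 0.072, 0, -0.31, 0], [0.05, 0.104, 0, -0.302, 0], [0.05, 0.136, 0, -0.288, 0], [0.05, 0.166, 0, -0.272, 0], [0.05, 0.192, 0, -0.254, 0]]], clamp_n=12)

```text
time: 5.95
tcp_pos: [0.5304, -0.0338, 0.0789]
orientation: [1.891, -2.507, -0.002]
contact_force: [-0.4, 0.8, -6.8]
opening: 0.0579
grasp_force: 12.0
```

pendant(increments=[[[0.05, 0.218, 0, -0.232, 0], [0.05, 0.242, 0, -0.208, 0], [0.05, 0.262, 0, -0.182, 0], [0.05, 0.28, 0, -0.154, 0], [0.05, 0.294, 0, -0.124, 0]]], clamp_n=12)

```text
time: 6.45
tcp_pos: [0.5134, -0.0969, 0.125]
orientation: [-1.892, 2.508, -0.0]
contact_force: [-1.5, 1.6, -1.8]
opening: 0.0579
grasp_force: 12.0
```

pendant(increments=[[[0.05, 0.306, 0, -0.092, 0], [0.05, 0.314, 0, -0.06, 0], [0.05, 0.318, 0, -0.026, 0], [0.05, 0.318, 0, 0.006, 0], [0.05, 0, 0, 0, 0]]], clamp_n=12)

```text
time: 6.95
tcp_pos: [0.4957, -0.1589, 0.1333]
orientation: [1.89, -2.508, 0.001]
contact_force: [-2.6, -1.3, 4.4]
opening: 0.0581
grasp_force: 12.0
```

```bash
python3 - <<'E'
from h import *
c1,a=snap("side"); c2,b=snap("top")
cv2.imwrite("pics/p1.png",np.hstack([cv2.resize(a[100:260,230:430],(400,320)),cv2.resize(b[130:290,300:500],(400,320))])[:,:,::-1])
E
```

```text
(no output)
```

View pics/p1.png

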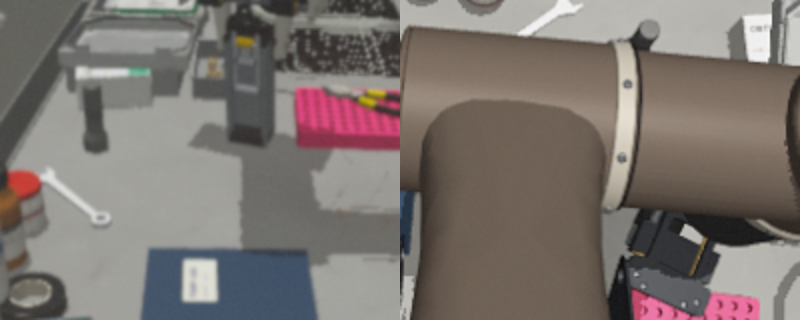

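```bash
python3 - <<'E'
from h import *
np.set_printoptions(precision=4,suppress=True)
c=cam("wrist",{"orientation":[-1.8975,2.5035,-.0002],"tcp_pos":[.5213,.0458,.2267]})
for p in [(405,197),(290,238)]: print(p,at_z(c,p,.014))
for n,ps in [("top",[(258,180),(310,183),(304,256),(251,251)]),("side",[(305,226),(384,226),(388,262),(302,262)])]:
    c=cam(n)
    for p in ps: print(n,p,at_z(c,p,.014))
print(sensors.get_state()["q"])
E
```

```text
(405, 197) [0.4221 0.1055 0.014 ]
(290, 238) [0.5891 0.1211 0.014 ]
top (258, 180) [0.5784 0.2475 0.014 ]
top (310, 183) [0.5914 0.1234 0.014 ]
top (304, 256) [0.419  0.1078 0.014 ]
top (251, 251) [0.4099 0.2309 0.014 ]
side (305, 226) [0.5887 0.1331 0.014 ]
side (384, 226) [0.4167 0.1152 0.014 ]
side (388, 262) [0.4101 0.2343 0.014 ]
side (302, 262) [0.5767 0.2517 0.014 ]
[ 0.0704  0.1892 -0.4553  0.0016 -0.9267 -0.35  ]
```

pendant(increments=[[[0.05, 0, 0, -0.1, 0], [0.05, 0, 0, -0.2, 0], [0.05, 0, 0, -0.2, 0], [0.05, -0.2, 0.12, 0, 0], [0.05, -0.4, 0.24, 0, 0]]], clamp_n=20)

```text
time: 7.55
tcp_pos: [0.4877, -0.1222, 0.1581]
orientation: [-1.89, 2.509, -0.001]
contact_force: [0.4, 0.3, -8.3]
opening: 0.058
grasp_force: 20.0
```

pendant(increments=[[[0.05, -0.48, 0.3, 0, 0], [0.05, -0.48, 0.3, 0, 0], [0.05, -0.48, 0.3, 0, 0], [0.05, -0.48, 0.3, 0, 0], [0.05, -0.48, 0.3, 0, 0]]], clamp_n=20)

```text
time: 8.05
tcp_pos: [0.4474, 0.0151, 0.1579]
orientation: [-1.892, 2.507, 0.0]
contact_force: [1.0, 0.9, -7.8]
opening: 0.0577
grasp_force: 20.0
```

pendant(increments=[[[0.05, -0.48, 0.28, 0, 0], [0.05, -0.3, 0.16, 0, 0], [0.05, -0.1, 0.06, 0, 0], [0.05, 0, 0, 0, 1.2], [0.05, 0, 0, 0, 2.4]]], clamp_n=20)

```text
time: 8.55
tcp_pos: [0.4359, 0.0631, 0.1579]
orientation: [-1.657, 2.669, 0.0]
contact_force: [-0.2, -0.7, -7.2]
opening: 0.0579
grasp_force: 20.0
```

pendant(increments=[[[0.05, 0, 0, 0, 2.4], [0.05, 0, 0, 0, 2.4], [0.05, 0, 0, 0, 2.4], [0.05, 0, 0, 0, 2.4], [0.05, 0, 0, 0, 2.4]]], clamp_n=20)

```text
time: 9.05
tcp_pos: [0.4359, 0.0626, 0.1578]
orientation: [0.789, -3.041, -0.0]
contact_force: [-0.7, -0.4, -8.0]
opening: 0.058
grasp_force: 20.0
```

pendant(increments=[[[0.05, 0, 0, 0, 2.4], [0.05, 0, 0, 0, 2.4], [0.05, 0, 0, 0, 2.4], [0.05, 0, 0, 0, 1.2], [0.05, 0, 0, 0, 0]]], clamp_n=20)

```text
time: 9.55
tcp_pos: [0.436, 0.0626, 0.1578]
orientation: [0.144, -3.138, -0.0]
contact_force: [-0.0, -0.2, -6.6]
opening: 0.0581
grasp_force: 20.0
```

```bash
python3 - <<'E'
from h import *
s=sensors.get_state(); print(np.round(s["tcp_pos"],4),s["q"],np.round(R.from_rotvec(s["orientation"]).as_matrix(),3))
c1,a=snap("side")
cv2.imwrite("pics/p2.png",cv2.resize(a[60:300,200:500],(750,600))[:,:,::-1])
E
```

```text
[0.436  0.0626 0.1578] [ 5.93011788e-01  2.61276517e-02 -5.80597938e-01 -1.91383405e-04
 -9.64118101e-01 -2.07177061e+00] [[-0.996 -0.092 -0.   ]
 [-0.092  0.996  0.   ]
 [ 0.     0.    -1.   ]]
```

View pics/p2.png

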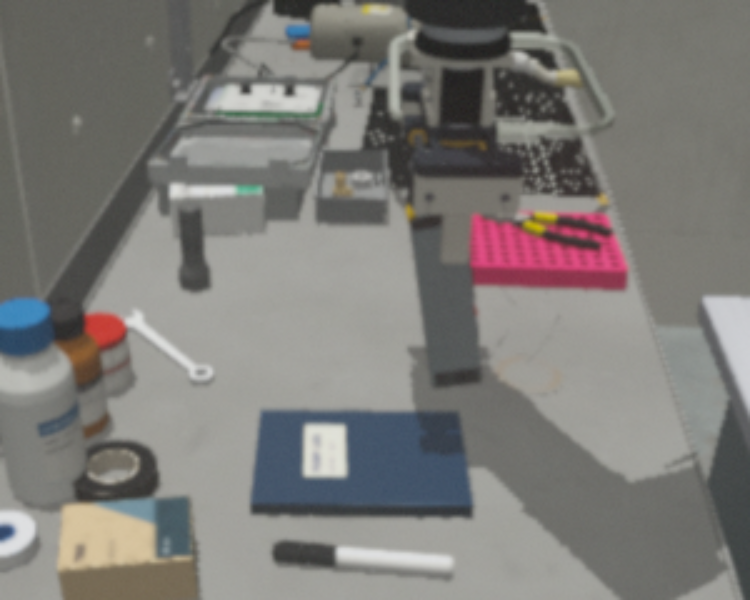

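```bash
cat >> h.py <<'E'
def readout_T(origin,yaw,lean):
    # lean>0: top tips to the back (+x)
    return R.from_euler("ZY",[yaw,lean]).as_matrix(), np.array(origin)
E
python3 - <<'E'
from h import *
from scipy.optimize import least_squares
c=cam("side")
obs=np.array([(372.8,212.8),(364.8,146),(392,211.2)])
P=np.array([(.023,.029,0),(.023,.029,.168),(-.023,.029,0)])
g=np.array([.436,.0626,.1768])
def f(p):
    a,xr,zr=p; Rm,_=readout_T([0,0,0],.092,a)
    return (proj(c,g+(P-[xr,0,zr])@Rm.T)-obs).ravel()
s=least_squares(f,[.1,0,.15]); print(s.x,s.fun)
Rm,_=readout_T([0,0,0],.092,s.x[0]); print(g+(P-[s.x[1],0,s.x[2]])@Rm.T)
E
```

```text
[ 0.14454985 -0.00871929  0.14447263] [-0.69167352  0.88243942 -0.1387582  -0.80019168  0.84266167  0.12109696]
[[0.44386867 0.09244913 0.02926503]
 [0.46796622 0.09467238 0.19551293]
 [0.39854092 0.08826717 0.03589119]]
```

pendant(increments=[[[0.05, 0, 0, 0.16, 0], [0.05, 0, 0, 0.16, 0], [0.05, 0, 0, 0.12, 0], [0.05, 0, 0, 0.06, 0], [0.05, 0, 0, 0, 0]]], clamp_n=20)

```text
time: 10.1
tcp_pos: [0.4372, 0.0627, 0.1334]
orientation: [-0.148, 3.137, -0.001]
contact_force: [-0.1, -1.8, 1.5]
opening: 0.0582
grasp_force: 20.0
```

pendant(increments=[[[0.05, 0, 0, 0.04, 0], [0.05, 0, 0, 0, 0]]], clamp_n=20)

```text
time: 10.3
tcp_pos: [0.4387, 0.063, 0.1331]
orientation: [-0.149, 3.133, -0.0]
contact_force: [-2.0, -2.8, 14.7]
opening: 0.0578
grasp_force: 20.0
```

pendant(increments=[[[0.05, 0, 0, -0.04, 0], [0.05, 0, 0, 0, 0], [0.05, 0.1, 0, 0, 0], [0.05, 0.14, 0, 0.01, 0], [0.05, 0.14, 0, 0.02, 0]]], clamp_n=8)

```text
time: 10.8
tcp_pos: [0.4167, 0.0609, 0.1311]
orientation: [-0.145, 3.138, 0.0]
contact_force: [0.9, 0.9, -0.9]
opening: 0.0576
grasp_force: 8.0
```

pendant(increments=[[[0.05, 0.12, 0, 0.02, 0], [0.05, 0.04, 0, 0.02, 0], [0.05, 0, 0, 0.02, 0], [0.05, 0, 0, 0, 0]]], clamp_n=6)

```text
time: 11.2
tcp_pos: [0.4096, 0.0603, 0.129]
orientation: [-0.147, 3.137, -0.0]
contact_force: [-2.0, -1.2, 8.0]
opening: 0.058
grasp_force: 6.0
```

```bash
python3 - <<'E'
from h import *
c1,a=snap("side")
cv2.imwrite("pics/p3.png",cv2.resize(a[100:240,300:460],(640,560))[:,:,::-1])
E
```

```text
(no output)
```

View pics/p3.png

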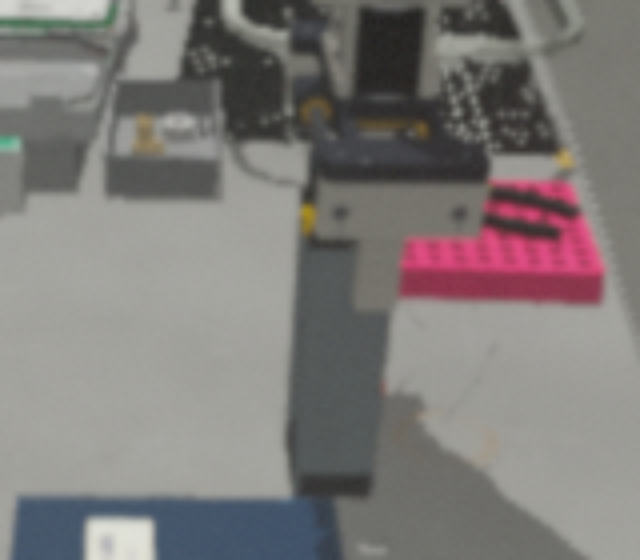

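```bash
python3 - <<'E'
from h import *
from scipy.optimize import least_squares
c=cam("side")
for l in (-.1,-.05,0,.05):
    Rm,_=readout_T([0,0,0],.092,l)
    P=np.array([(.023,.029,0),(.023,.029,.13),(-.023,.029,0),(-.023,.029,.11)])
    print(l,proj(c,np.array([.415,.061,.0])+P@Rm.T).round(1).tolist())
E
```

```text
-0.1 [[375.3, 223.7], [385.3, 173.3], [395.4, 225.4], [405.0, 183.6]]
-0.05 [[375.2, 224.1], [382.1, 173.6], [395.5, 225.0], [402.6, 182.9]]
0 [[375.2, 224.5], [379.0, 174.0], [395.5, 224.6], [400.1, 182.4]]
0.05 [[375.2, 224.9], [375.8, 174.5], [395.6, 224.2], [397.5, 181.9]]
```

The picture shows the case nearly upright at about (335,370) in the crop, leaning 0.02–0.04 rad with its base on the bench. It will settle flat, so I'm letting go and moving up.

pendant(increments=[[[0.05, 0.06, 0, 0, 0], [0.05, 0, 0, -0.02, 0], [0.065, 0, 0, 0, 0], [0.08, 0, 0, 0, 0], [0.088, 0, 0, 0, 0]]], clamp_n=4)

```text
time: 11.75
tcp_pos: [0.4063, 0.0599, 0.1292]
orientation: [0.146, -3.138, 0.0]
contact_force: [0.2, 0.5, 0.2]
opening: 0.076
grasp_force: 0.0
```

pendant(increments=[[[0.088, 0, 0, 0, 0], [0.088, 0, 0, -0.4, 0], [0.088, 0, 0, -0.8, 0], [0.088, 0, 0, -0.8, 0], [0.088, 0, 0, 0, 0]]])

```text
time: 12.25
tcp_pos: [0.4091, 0.061, 0.2344]
orientation: [-0.146, 3.13, 0.005]
contact_force: [-0.5, 0.2, -0.7]
opening: 0.0881
grasp_force: 0.0
```

```bash
python3 - <<'E'
from h import *
np.set_printoptions(precision=4,suppress=True)
s=sensors.get_state(); print(s["time"],s["tcp_pos"])
C={};D={}
for n in ["side","wrist","top"]:
    C[n],im=snap(n,"r_%s.png"%n)
    for q in ["prop_foot","knee_roller","readout","screen"]:
        r=optics.place_of(n,q)
        if r: D[n,q]=r[0]; print(n,q,np.round(r[0]["xy"],1),round(r[0]["confidence"],2))
for q in ["prop_foot","knee_roller","readout"]:
    rs=[ray(C[n],D[n,q]["xy"]) for n in C if (n,q) in D and D[n,q]["confidence"]>.4]
    if len(rs)>1: print(q,tri(rs))
a=cv2.imread("pics/r_side.png")[100:250,290:450]; b=cv2.imread("pics/r_wrist.png")
cv2.imwrite("pics/p4.png",np.hstack([cv2.resize(a,(320,300)),cv2.resize(b,(480,300))]))
E
```

```text
12.25 [0.4091 0.061  0.2344]
side prop_foot [394.  174.4] 0.67
side knee_roller [378.  157.2] 0.36
side readout [381.4 218.1] 0.62
side screen [396.3 174.5] 0.76
wrist prop_foot [319.8 256.4] 0.63
wrist knee_roller [320.8 249.8] 0.65
wrist screen [324.3 187.1] 0.94
prop_foot (array([0.4278, 0.0719, 0.1373]), np.float64(0.02906101443117136))
```

View pics/p4.png

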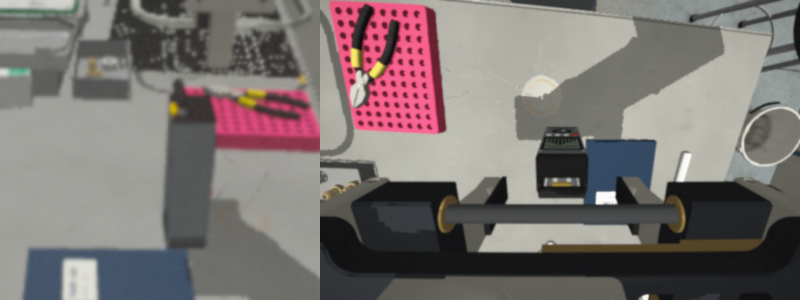

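```bash
python3 - <<'E'
from h import *
np.set_printoptions(precision=4,suppress=True)
c=cam("wrist"); s=cam("side")
print("foot",at_z(c,(319.8,256.4),.18)," roller",at_z(c,(320.8,249.8),.16),"screen",tri([ray(c,(324.3,187.1)),ray(s,(396.3,174.5))]))
# case silhouettes in wrist: dark top face
im=cv2.imread("pics/r_wrist.png"); sub=im[160:275,270:400]
cv2.imwrite("pics/p5.png",np.hstack([cv2.resize(sub,None,fx=4,fy=4,interpolation=cv2.INTER_CUBIC)]))
p,v=ray(s,(373.5,222.5)); print(at_z(s,(373.5,222.5),0),at_z(s,(393,222.5),0))
E
```

```text
foot [0.4377 0.0623 0.18  ]  roller [0.4419 0.0634 0.16  ] screen (array([0.3969, 0.0626, 0.1148]), np.float64(0.00010288673450173198))
[0.4391 0.0846 0.    ] [0.3949 0.0801 0.    ]
```

View pics/p5.png

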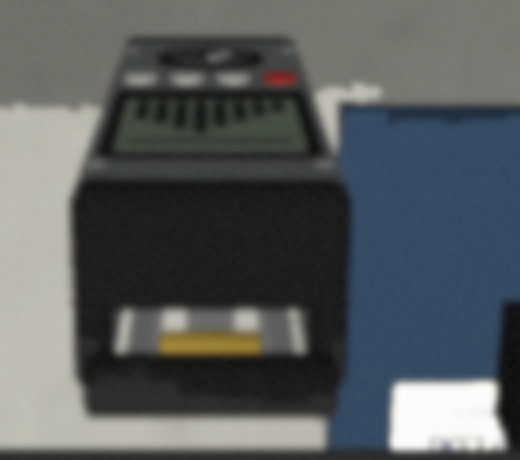

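The crop shows the top end with the foot bar at full-image (323,256) and the yellow roller at (323,246). The front top edge is at row 205. Screen triangulation gives z = 0.115, so the case is upright with its axis near x = 0.421. I'll push the foot out gently from the front with closed fingers, because a pinch could tip the case.

Units first: shifts go in shares of 50 mm and turns go in units of 0.05 rad. So -0.006 m is -0.12, 0.0005 m is 0.01.

pendant(increments=[[[0, -0.12, 0.01, 0, 0], [0, 0, 0, 0, 0], [0, 0, 0, 0, 0], [0, 0, 0, 0, 0], [0, 0, 0, 0, 0]]], clamp_n=5)

```text
time: 13.5
tcp_pos: [0.4123, 0.0609, 0.2293]
orientation: [0.146, -3.138, 0.0]
contact_force: [-0.7, -0.1, 0.4]
opening: 0.0532
grasp_force: 0.0
```

pendant(increments=[[[0, 0, 0, 0.6, 0], [0, 0, 0, 0.4, 0], [0, 0, 0, 0.2, 0], [0, 0, 0, 0.05, 0], [0, 0, 0, 0, 0]]], clamp_n=5)

```text
time: 14.0
tcp_pos: [0.4149, 0.0626, 0.1694]
orientation: [-0.148, 3.133, 0.004]
contact_force: [-4.6, 5.8, 22.7]
opening: 0.0172
grasp_force: 11.2
```

pendant(increments=[[[0, -0.08, 0, 0, 0], [0, -0.08, 0, 0, 0], [0, -0.08, 0, 0, 0], [0, -0.12, 0, 0, 0], [0, -0.12, 0, 0, 0]]], clamp_n=5)

```text
time: 14.5
tcp_pos: [0.4427, 0.0667, 0.1731]
orientation: [-0.15, 3.124, 0.008]
contact_force: [-2.5, 7.1, 33.4]
opening: 0.0039
grasp_force: 16.2
```

pendant(increments=[[[0, 0, 0, -0.08, 0], [0, 0, 0, -0.08, 0], [0, 0, 0, 0, 0]]], clamp_n=5)

```text
time: 14.8
tcp_pos: [0.4364, 0.0633, 0.1754]
orientation: [-0.146, 3.138, 0.001]
contact_force: [-0.4, 0.6, -0.2]
opening: 0.0004
grasp_force: 0.3
```

```bash
python3 - <<'E'
from h import *
np.set_printoptions(precision=4,suppress=True)
s=sensors.get_state(); print(s["time"],s["tcp_pos"],s["opening"],s["contact_force"])
c,im=snap("side")
for q in ["prop_foot","knee_roller","readout","screen"]:
    r=optics.place_of("side",q); print(q,[(np.round(d["xy"],1),d["confidence"]) for d in r[:1]])
cw,iw=snap("wrist")
cv2.imwrite("pics/p6.png",np.hstack([cv2.resize(im[90:250,290:450],(400,400)),cv2.resize(iw[150:310,220:420],(400,320)).repeat(1,0) if 0 else cv2.resize(iw[150:310,240:400],(400,400))])[:,:,::-1])
E
```

```text
14.8 [0.4364 0.0633 0.1754] 0.0004137803726325431 [-0.4396  0.6265 -0.2223]
prop_foot [(array([370.6, 150.1]), 0.43)]
knee_roller []
readout [(array([380.4, 218. ]), 0.62)]
screen [(array([393.7, 173.6]), 0.61)]
```

View pics/p6.png

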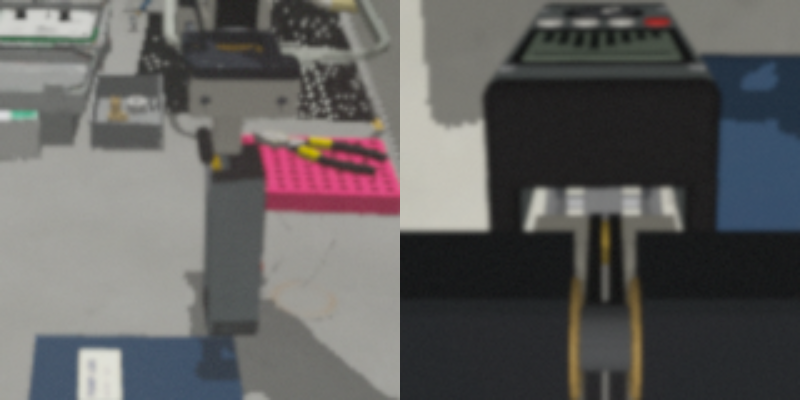

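The view shows the case still standing, with the foot bar just behind the closed fingers at crop (207,145). The prop has started to open. Continuing.

pendant(increments=[[[0, -0.1, 0, 0, 0], [0, -0.1, 0, 0.02, 0], [0, -0.1, 0, 0, 0], [0, -0.1, 0, 0, 0], [0, 0, 0, 0, 0]]], clamp_n=5)

```text
time: 15.6
tcp_pos: [0.4569, 0.0651, 0.1736]
orientation: [0.145, -3.138, 0.001]
contact_force: [0.9, -0.1, -1.0]
opening: 0.0005
grasp_force: 0.0
```

pendant(increments=[[[0, 0, 0, -0.2, 0], [0, 0, 0, -0.2, 0], [0, -0.2, 0, 0, 0], [0, -0.2, 0, 0, 0], [0, 0, 0, 0, 0]]], clamp_n=5)

```text
time: 16.1
tcp_pos: [0.4774, 0.0671, 0.1936]
orientation: [-0.145, 3.138, -0.0]
contact_force: [-1.0, 0.3, -0.3]
opening: 0.0007
grasp_force: 0.0
```

```bash
python3 - <<'E'
from h import *
np.set_printoptions(precision=4,suppress=True)
s=sensors.get_state(); print(s["time"],s["tcp_pos"],s["contact_force"])
D={};C={}
for n in ["side","wrist"]:
  C[n],im=snap(n,"k_%s.png"%n)
  for q in ["prop_foot","knee_roller","screen","readout"]:
    r=optics.place_of(n,q); D[n,q]=r; print(n,q,[(np.round(d["xy"],1),round(d["confidence"],2)) for d in r[:2]])
for q in ["prop_foot","knee_roller","screen"]:
  if D["side",q] and D["wrist",q]: print(q,tri([ray(C[n],D[n,q][0]["xy"]) for n in C]))
E
```

```text
16.1 [0.4774 0.0671 0.1936] [-0.9805  0.3107 -0.3246]
side prop_foot [(array([358.5, 151.3]), 0.52)]
side knee_roller [(array([374.2, 156.6]), 0.56)]
side screen [(array([391.7, 172.5]), 0.95)]
side readout [(array([380.1, 216.8]), 0.95)]
wrist prop_foot [(array([325.1, 231. ]), 0.59)]
wrist knee_roller [(array([321.5, 190. ]), 0.59)]
wrist screen [(array([320.7, 114. ]), 0.97)]
wrist readout []
prop_foot (array([0.4777, 0.0696, 0.168 ]), np.float64(0.002926697226844636))
knee_roller (array([0.4477, 0.0652, 0.1568]), np.float64(0.0008983740586774191))
screen (array([0.4025, 0.0594, 0.1172]), np.float64(0.004313343746929566))
```

pendant(increments=[[[0, -0.08, 0, 0.24, 0], [0, 0, 0, 0.112, 0], [0, -0.16, 0, 0.1, 0], [0, -0.15, 0, 0.12, 0], [0, -0.13, 0, 0.126, 0]]], clamp_n=5)

```text
time: 17.1
tcp_pos: [0.5052, 0.0702, 0.16]
orientation: [-0.147, 3.132, 0.002]
contact_force: [3.1, 0.8, 3.6]
opening: 0.0003
grasp_force: 1.7
```

pendant(increments=[[[0, -0.126, 0, 0.14, 0], [0, -0.1, 0, 0.15, 0], [0, -0.1, 0, 0.16, 0], [0, -0.07, 0, 0.17, 0], [0, -0.06, 0, 0.17, 0]]], clamp_n=5)

```text
time: 17.6
tcp_pos: [0.5246, 0.0714, 0.1183]
orientation: [0.146, -3.138, 0.0]
contact_force: [1.2, 0.5, 0.5]
opening: 0.0004
grasp_force: 0.5
```

pendant(increments=[[[0, -0.03, 0, 0.14, 0], [0, -0.02, 0, 0.13, 0], [0, 0, 0, 0, 0]]], clamp_n=5)

```text
time: 17.9
tcp_pos: [0.528, 0.0719, 0.1055]
orientation: [-0.146, 3.137, 0.0]
contact_force: [2.8, 0.6, 1.9]
opening: 0.0001
grasp_force: 1.6
```

```bash
python3 - <<'E'
from h import *
np.set_printoptions(precision=4,suppress=True)
D={};C={}
s=sensors.get_state(); print(s["time"],s["tcp_pos"],s["contact_force"])
for n in ["side","wrist"]:
  C[n],im=snap(n,"l_%s.png"%n)
  for q in ["prop_foot","knee_roller","screen"]:
    r=optics.place_of(n,q); D[n,q]=r; print(n,q,[(np.round(d["xy"],1),round(d["confidence"],2)) for d in r[:2]])
for q in ["prop_foot","knee_roller","screen"]:
  if D["side",q] and D["wrist",q]: print(q,tri([ray(C[n],D[n,q][0]["xy"]) for n in C]))
E
```

```text
17.9 [0.528  0.0719 0.1055] [2.7848 0.5874 1.925 ]
side prop_foot [(array([340.9, 180.1]), 0.83)]
side knee_roller [(array([377.2, 174.5]), 0.59)]
side screen [(array([402. , 175.1]), 0.85)]
wrist prop_foot [(array([322.1, 227. ]), 0.72)]
wrist knee_roller []
wrist screen []
prop_foot (array([0.516 , 0.0719, 0.0991]), np.float64(4.07062398593039e-05))
```

pendant(increments=[[[0, -0.04, 0, -0.08, 0], [0, -0.04, 0, -0.2, 0], [0, 0, 0, -0.6, 0], [0, 0, 0, -0.8, 0], [0, 0, 0, -0.6, 0]]], clamp_n=5)

```text
time: 18.8
tcp_pos: [0.5308, 0.0717, 0.2224]
orientation: [0.146, -3.138, 0.0]
contact_force: [0.7, 0.9, -0.2]
opening: 0.001
grasp_force: 0.0
```

```bash
python3 - <<'E'
from h import *
np.set_printoptions(precision=4,suppress=True)
D={};C={}
s=sensors.get_state(); print(s["time"],s["tcp_pos"],s["contact_force"])
for n in ["side","wrist"]:
  C[n],im=snap(n,"m_%s.png"%n)
  for q in ["prop_foot","knee_roller","screen","readout"]:
    r=optics.place_of(n,q); D[n,q]=r; print(n,q,[(np.round(d["xy"],1),round(d["confidence"],2)) for d in r[:2]])
for q in ["prop_foot","knee_roller","screen"]:
  if D["side",q] and D["wrist",q]: print(q,tri([ray(C[n],D[n,q][0]["xy"]) for n in C]))
c=C["side"]
for q,y in [("screen",.06),("prop_foot",.07),("knee_roller",.065)]:
  p,v=ray(c,D["side",q][0]["xy"]); print(q,p+v*(y-p[1])/v[1])
E
```

```text
18.8 [0.5308 0.0717 0.2224] [ 0.7019  0.9126 -0.1515]
side prop_foot [(array([325.8, 194.5]), 0.79)]
side knee_roller [(array([358.5, 176.9]), 0.48)]
side screen []
side readout [(array([382.5, 217.7]), 0.79), (array([277.2, 176.4]), 0.19)]
wrist prop_foot [(array([318.6, 202. ]), 0.68)]
wrist knee_roller []
wrist screen [(array([322.2, 123.4]), 0.78)]
wrist readout [(array([320.7,  89.9]), 0.56), (array([320.6, 122.3]), 0.18)]
prop_foot (array([0.5501, 0.0712, 0.0598]), np.float64(0.0006751916446596099))Traceback (most recent call last):
  File "<stdin>", line 13, in <module>
IndexError: list index out of range
```

```bash
python3 - <<'E'
import cv2,numpy as np
a=cv2.imread("pics/m_side.png")[120:260,290:430];b=cv2.imread("pics/m_wrist.png")[60:260,220:420]
cv2.imwrite("pics/p7.png",np.hstack([cv2.resize(a,(400,400),interpolation=2),cv2.resize(b,(400,400),interpolation=2)]))
E
```

```text
(no output)
```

View pics/p7.png

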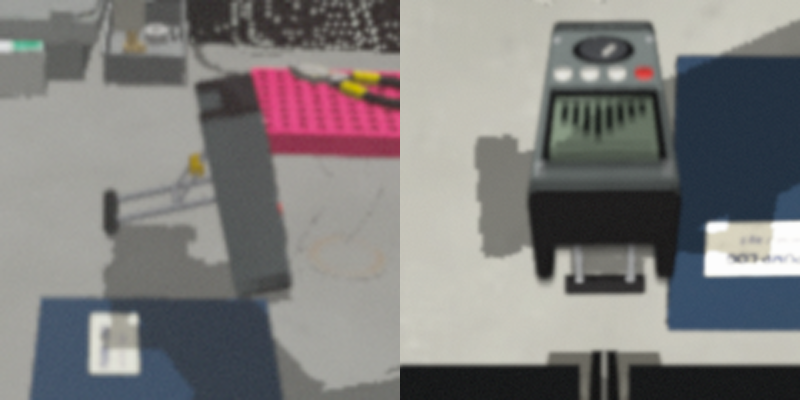

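```bash
python3 - <<'E'
from h import *
np.set_printoptions(precision=4,suppress=True)
C={};D={}
for n in ["side","wrist"]:
  C[n],im=snap(n,"n_%s.png"%n)
  for q in ["prop_foot","knee_roller","screen"]:
    r=optics.place_of(n,q); D[n,q]=r; print(sensors.get_state()["time"],n,q,[(np.round(d["xy"],1),round(d["confidence"],2)) for d in r[:2]])
for q in ["prop_foot","knee_roller","screen"]:
  if D["side",q] and D["wrist",q]: print(q,tri([ray(C[n],D[n,q][0]["xy"]) for n in C]))
# side-view: dark pixels profile of the case
im=cv2.imread("pics/n_side.png"); m=cv2.imread("pics/m_side.png")
d=cv2.absdiff(im,m).max(2); ys,xs=np.where(d>40); print("changed since m:",len(ys),(xs.min(),xs.max(),ys.min(),ys.max()) if len(ys) else "")
E
```

```text
19.4 side prop_foot []
19.45 side knee_roller [(array([334.5, 190.1]), 0.53)]
19.5 side screen [(array([353.2, 172.9]), 0.72)]
19.6 wrist prop_foot []
19.65 wrist knee_roller []
19.7 wrist screen [(array([325.1, 153.2]), 0.71)]
screen (array([0.4884, 0.0719, 0.1183]), np.float64(0.001434678086338878))
changed since m: 2761 (np.int64(315), np.int64(391), np.int64(30), np.int64(223))
```

```bash
python3 - <<'E'
from h import *
np.set_printoptions(precision=4,suppress=True)
C={};D={}
for n in ["side","wrist"]:
  C[n],im=snap(n,"o_%s.png"%n)
  for q in ["prop_foot","knee_roller","screen","readout"]:
    r=optics.place_of(n,q); D[n,q]=r; print(sensors.get_state()["time"],n,q,[(np.round(d["xy"],1),round(d["confidence"],2)) for d in r[:2]])
for q in ["prop_foot","knee_roller","screen"]:
  if D["side",q] and D["wrist",q]: print(q,tri([ray(C[n],D[n,q][0]["xy"]) for n in C]))
im=cv2.imread("pics/n_side.png"); m=cv2.imread("pics/o_side.png")
d=cv2.absdiff(im,m).max(2); ys,xs=np.where(d>40); print("changed since n:",len(ys),(xs.min(),xs.max(),ys.min(),ys.max()) if len(ys) else "")
c=C["side"]
for q,y in [("screen",.065),("prop_foot",.072),("knee_roller",.07),("readout",.062)]:
  if D["side",q]:
    p,v=ray(c,D["side",q][0]["xy"]); print(q,p+v*(y-p[1])/v[1])
E
```

```text
19.8 side prop_foot [(array([319.7, 214.6]), 0.67), (array([265.9, 201.4]), 0.6)]
19.85 side knee_roller [(array([320.2, 216.9]), 0.56), (array([336.5, 191.2]), 0.44)]
19.9 side screen [(array([352.8, 173.4]), 0.96)]
19.95 side readout [(array([379.2, 215.3]), 0.6)]
20.05 wrist prop_foot []
20.1 wrist knee_roller [(array([179.1, 271. ]), 0.38)]
20.15 wrist screen [(array([322., 152.]), 0.56)]
20.2 wrist readout [(array([320.2,  90.3]), 0.83)]
knee_roller (array([ 0.6369, -0.0934, -0.0458]), np.float64(0.08221184358069573))
screen (array([0.4887, 0.0691, 0.1154]), np.float64(0.001984854567781507))
changed since n: 33 (np.int64(316), np.int64(386), np.int64(42), np.int64(210))
screen [0.4908 0.065  0.1134]
prop_foot [0.5637 0.072  0.0044]
knee_roller [ 0.5629  0.07   -0.0034]
readout [0.4266 0.062  0.0053]
```

The picture caught the case tipping back, and it has since come to rest leaning on its prop. The screen is at z ≈ 0.115 and the foot is on the bench at x ≈ 0.564. I'll take it near the top, stand it up again on its bottom edge, let go, and then lock the knee with a gentle vertical push.

pendant(increments=[[[0.088, 0, 0, 0, 0], [0.088, 0, 0, 0, 0], [0.088, 0, 0, 0, 0], [0.088, 0, 0, 0, 0], [0.088, 0, 0, 0, 0]]], clamp_n=8)

```text
time: 20.7
tcp_pos: [0.5311, 0.072, 0.2199]
orientation: [0.146, -3.138, 0.0]
contact_force: [0.7, 0.4, -0.0]
opening: 0.0348
grasp_force: 0.0
```

pendant(increments=[[[0.088, 0, 0, 0, 0], [0.088, 0, 0, 0, 0], [0.088, 0, 0, 0, 0], [0.088, 0, 0, 0.5, 0], [0.088, 0, 0, 0.6, 0]]], clamp_n=8)

```text
time: 21.2
tcp_pos: [0.5321, 0.0724, 0.1655]
orientation: [-0.146, 3.135, 0.002]
contact_force: [1.0, 0.7, -0.1]
opening: 0.0748
grasp_force: 0.0
```

```bash
python3 - <<'E'
from h import *
np.set_printoptions(precision=4,suppress=True)
s=sensors.get_state(); print(s["tcp_pos"],s["opening"])
C,im=snap("wrist")
for q in ["prop_foot","screen","readout"]:
    r=optics.place_of("wrist",q); print(q,[(np.round(d["xy"],1),round(d["confidence"],2),at_z(C,d["xy"],.115)) for d in r[:1]])
E
```

```text
[0.5321 0.0724 0.1655] 0.07481710581806887
prop_foot []
screen [(array([323.3, 163. ]), 0.7, array([0.4885, 0.0706, 0.115 ]))]
readout [(array([320.8,  81.8]), 0.88, array([0.4338, 0.0638, 0.115 ]))]
```

pendant(increments=[[[0.088, 0, 0.02, 0.3, 0], [0.088, 0, 0, 0.4, 0], [0.088, 0, 0, 0.3, 0], [0.088, 0, 0, 0.19, 0], [0.05, 0, 0, 0, 0]]], clamp_n=8)

```text
time: 21.9
tcp_pos: [0.5311, 0.073, 0.1054]
orientation: [0.146, -3.138, 0.0]
contact_force: [-0.1, 1.0, 0.0]
opening: 0.0835
grasp_force: 0.0
```

pendant(increments=[[[0.05, 0, 0, 0, 0], [0.05, 0, 0, 0, 0], [0.05, 0, 0, 0, 0], [0.05, 0, 0, 0, 0], [0.05, 0, 0, 0, 0]]], clamp_n=8)

```text
time: 22.4
tcp_pos: [0.5316, 0.0731, 0.106]
orientation: [-0.146, 3.137, 0.0]
contact_force: [0.2, -0.2, 2.3]
opening: 0.0582
grasp_force: 8.0
```

pendant(increments=[[[0.05, 0.246, 0, -0.156, 0], [0.05, 0.26, 0, -0.132, 0], [0.05, 0.27, 0, -0.106, 0], [0.05, 0.28, 0, -0.08, 0], [0.05, 0.286, 0, -0.054, 0]]], clamp_n=8)

```text
time: 22.9
tcp_pos: [0.4631, 0.0666, 0.1325]
orientation: [-0.146, 3.137, 0.0]
contact_force: [1.2, -1.4, 0.4]
opening: 0.0577
grasp_force: 8.0
```

pendant(increments=[[[0.05, 0.29, 0, -0.016, 0], [0.05, 0.292, 0, 0.008, 0], [0.05, 0.24, 0, 0.03, 0], [0.05, 0, 0, 0, 0]]], clamp_n=8)

```text
time: 23.3
tcp_pos: [0.4207, 0.0626, 0.1308]
orientation: [0.146, -3.137, -0.001]
contact_force: [-1.9, 0.7, 4.3]
opening: 0.058
grasp_force: 8.0
```

```bash
python3 - <<'E'
from h import *
np.set_printoptions(precision=4,suppress=True)
s=sensors.get_state(); print(s["time"],s["tcp_pos"],s["contact_force"])
C={};D={}
for n in ["side","wrist"]:
  C[n],im=snap(n,"q_%s.png"%n)
  for q in ["prop_foot","knee_roller","screen"]+["readout"]*(n=="side"):
    r=optics.place_of(n,q); D[n,q]=r; print(n,q,[(np.round(d["xy"],1),round(d["confidence"],2)) for d in r[:2]])
c=C["side"]
for q,y in [("screen",.059),("prop_foot",.069),("knee_roller",.063),("readout",.061)]:
  if D["side",q]:
    p,v=ray(c,D["side",q][0]["xy"]); print(q,p+v*(y-p[1])/v[1])
E
```

```text
23.3 [0.4207 0.0626 0.1308] [-1.9349  0.6973  4.3406]
side prop_foot [(array([333.5, 186.8]), 0.52)]
side knee_roller [(array([371. , 174.8]), 0.6)]
side screen [(array([393.9, 171.6]), 0.7)]
side readout [(array([383.6, 217.5]), 0.85)]
wrist prop_foot []
wrist knee_roller []
wrist screen [(array([320.9, 204.9]), 0.93)]
screen [0.4023 0.059  0.1197]
prop_foot [0.5324 0.069  0.0794]
knee_roller [0.4512 0.063  0.1111]
readout [ 0.416   0.061  -0.0009]
```

pendant(increments=[[[0.05, 0.08, 0, 0, 0], [0.05, 0.08, 0, 0.006, 0], [0.05, 0.08, 0, 0.01, 0], [0.05, 0.06, 0, 0.01, 0], [0.05, 0, 0, 0, 0]]], clamp_n=6)

```text
time: 24.25
tcp_pos: [0.4086, 0.0617, 0.1302]
orientation: [-0.147, 3.136, 0.001]
contact_force: [0.6, -1.1, 7.1]
opening: 0.0577
grasp_force: 6.0
```

```bash
python3 - <<'E'
from h import *
np.set_printoptions(precision=4,suppress=True)
s=sensors.get_state(); print(s["time"],s["tcp_pos"],s["contact_force"])
C={};D={}
for n in ["side"]:
  C[n],im=snap(n,"s_%s.png"%n)
  for q in ["prop_foot","knee_roller","screen","readout"]:
    r=optics.place_of(n,q); D[n,q]=r; print(n,q,[(np.round(d["xy"],1),round(d["confidence"],2)) for d in r[:2]])
c=C["side"]
for q,y in [("screen",.059),("prop_foot",.069),("knee_roller",.063),("readout",.061)]:
  if D["side",q]:
    p,v=ray(c,D["side",q][0]["xy"]); print(q,p+v*(y-p[1])/v[1])
E
```

```text
24.25 [0.4086 0.0617 0.1302] [ 0.5912 -1.1042  7.1447]
side prop_foot [(array([340.7, 182.8]), 0.6)]
side knee_roller [(array([372.1, 172. ]), 0.42)]
side screen [(array([399.3, 175.7]), 0.67), (array([278.8, 172. ]), 0.57)]
side readout [(array([385.1, 218.6]), 0.71)]
screen [0.3898 0.059  0.1102]
prop_foot [0.5166 0.069  0.0906]
knee_roller [0.4492 0.063  0.1182]
readout [ 0.4123  0.061  -0.0037]
```

pendant(increments=[[[0.05, 0, 0, -0.02, 0], [0.065, 0, 0, 0, 0], [0.08, 0, 0, 0, 0], [0.088, 0, 0, 0, 0], [0.088, 0, 0, 0, 0]]], clamp_n=4)

```text
time: 25.0
tcp_pos: [0.408, 0.0615, 0.1302]
orientation: [0.146, -3.138, 0.0]
contact_force: [-0.7, -0.0, 0.1]
opening: 0.0835
grasp_force: 0.0
```

pendant(increments=[[[0.088, 0, 0, -0.3, 0], [0.088, 0, 0, -0.6, 0], [0.088, 0, 0, -0.6, 0], [0.02, -0.6, 0, -0.4, 0], [0, -0.6, 0, 0, 0]]], clamp_n=4)

```text
time: 25.5
tcp_pos: [0.4703, 0.0679, 0.229]
orientation: [-0.147, 3.132, 0.004]
contact_force: [-0.2, 0.9, -0.1]
opening: 0.0767
grasp_force: 0.0
```

pendant(increments=[[[0, -0.4, 0, 0, 0], [0, 0, 0, 0, 0], [0, 0, 0, 0, 0]]], clamp_n=4)

```text
time: 25.8
tcp_pos: [0.4876, 0.0687, 0.2246]
orientation: [0.144, -3.137, 0.001]
contact_force: [-0.3, 0.2, 0.3]
opening: 0.0533
grasp_force: 0.0
```

```bash
python3 - <<'E'
from h import *
np.set_printoptions(precision=4,suppress=True)
s=sensors.get_state(); print(s["time"],s["tcp_pos"],s["contact_force"])
C={};D={}
for n in ["side","wrist"]:
  C[n],im=snap(n,"t_%s.png"%n)
  for q in ["prop_foot","knee_roller","screen"]+["readout"]*(n=="side"):
    r=optics.place_of(n,q); D[n,q]=r; print(n,q,[(np.round(d["xy"],1),round(d["confidence"],2)) for d in r[:2]])
for q in ["prop_foot","knee_roller","screen"]:
  if D["side",q] and D["wrist",q]: print(q,tri([ray(C[n],D[n,q][0]["xy"]) for n in C]))
c=C["side"]
for q,y in [("screen",.059),("prop_foot",.069),("knee_roller",.063),("readout",.061)]:
  if D["side",q]:
    p,v=ray(c,D["side",q][0]["xy"]); print(q,p+v*(y-p[1])/v[1])
E
```

```text
25.8 [0.4876 0.0687 0.2246] [-0.308   0.151   0.3393]
side prop_foot [(array([338.1, 185.5]), 0.54), (array([270.3, 198.5]), 0.29)]
side knee_roller [(array([369.3, 175.2]), 0.49)]
side screen [(array([396.6, 174.9]), 0.76)]
side readout [(array([382.4, 222.9]), 0.92), (array([277. , 173.8]), 0.48)]
wrist prop_foot [(array([318.1, 225.4]), 0.71)]
wrist knee_roller [(array([321.6, 166.5]), 0.65)]
wrist screen [(array([321.6,  96.8]), 0.95)]
prop_foot (array([0.5253, 0.0704, 0.0858]), np.float64(0.0035539814283492427))
knee_roller (array([0.4564, 0.0673, 0.1126]), np.float64(0.001512639485968019))
screen (array([0.3958, 0.0613, 0.1132]), np.float64(0.00015868397427744297))
screen [0.3958 0.059  0.1119]
prop_foot [0.5222 0.069  0.0833]
knee_roller [0.4549 0.063  0.1099]
readout [ 0.4177  0.061  -0.0164]
```

pendant(increments=[[[0, 0.306, 0, 0, 0], [0, 0.306, 0, 0, 0], [0, 0, 0, 0, 0], [0, 0, 0, 0, 0], [0, 0, 0, 0, 0]]], clamp_n=6)

```text
time: 26.75
tcp_pos: [0.4576, 0.0663, 0.2257]
orientation: [-0.146, 3.137, 0.0]
contact_force: [0.8, -0.5, 0.7]
opening: 0.0005
grasp_force: 0.0
```

pendant(increments=[[[0, 0, 0, 0.4, 0], [0, 0, 0, 0.4, 0], [0, 0, 0, 0.4, 0], [0, 0, 0, 0.3, 0], [0, 0, 0, 0.2, 0]]], clamp_n=6)

```text
time: 27.25
tcp_pos: [0.4573, 0.066, 0.1391]
orientation: [0.145, -3.137, 0.001]
contact_force: [-0.3, 0.2, 0.0]
opening: 0.0003
grasp_force: 0.0
```

pendant(increments=[[[0, 0, 0, 0.12, 0], [0, 0, 0, 0, 0]]], clamp_n=6)

```text
time: 27.45
tcp_pos: [0.4574, 0.066, 0.1339]
orientation: [0.146, -3.137, 0.001]
contact_force: [-0.2, 0.3, 0.6]
opening: 0.0006
grasp_force: 0.0
```

pendant(increments=[[[0, 0, 0, 0.06, 0], [0, 0, 0, 0.06, 0], [0, 0, 0, 0, 0]]], clamp_n=6)

```text
time: 27.75
tcp_pos: [0.4575, 0.0662, 0.1284]
orientation: [-0.146, 3.138, 0.0]
contact_force: [0.1, 0.0, -0.7]
opening: 0.0006
grasp_force: 0.0
```

pendant(increments=[[[0, 0, 0, 0.04, 0], [0, 0, 0, 0.04, 0], [0, 0, 0, 0, 0]]], clamp_n=6)

```text
time: 28.05
tcp_pos: [0.4574, 0.0661, 0.1242]
orientation: [0.146, -3.138, 0.0]
contact_force: [-0.2, -0.6, -0.8]
opening: 0.0005
grasp_force: 0.0
```

pendant(increments=[[[0, 0, 0, 0.04, 0], [0, 0, 0, 0.04, 0], [0, 0, 0, 0, 0]]], clamp_n=6)

```text
time: 28.35
tcp_pos: [0.4574, 0.0661, 0.1201]
orientation: [0.146, -3.138, 0.0]
contact_force: [0.4, 0.2, 0.1]
opening: 0.0006
grasp_force: 0.0
```

pendant(increments=[[[0, 0, 0, 0.04, 0], [0, 0, 0, 0, 0]]], clamp_n=6)

```text
time: 28.55
tcp_pos: [0.4573, 0.0661, 0.1181]
orientation: [0.146, -3.138, 0.0]
contact_force: [0.5, -0.1, -0.1]
opening: 0.0006
grasp_force: 0.0
```

pendant(increments=[[[0, 0, 0, 0.04, 0], [0, 0, 0, 0, 0]]], clamp_n=6)

```text
time: 28.75
tcp_pos: [0.4573, 0.0661, 0.1162]
orientation: [0.146, -3.138, 0.0]
contact_force: [-1.3, -0.7, 1.3]
opening: 0.0005
grasp_force: 0.4
```

pendant(increments=[[[0, 0, 0, 0.02, 0], [0, 0, 0, 0, 0]]], clamp_n=6)

```text
time: 28.95
tcp_pos: [0.4575, 0.0661, 0.1153]
orientation: [0.146, -3.138, 0.0]
contact_force: [-0.7, -0.3, 1.7]
opening: 0.0009
grasp_force: 0.7
```

pendant(increments=[[[0, 0, 0, 0.02, 0], [0, 0, 0, 0, 0]]], clamp_n=6)

```text
time: 29.15
tcp_pos: [0.4576, 0.0662, 0.1144]
orientation: [-0.146, 3.138, 0.0]
contact_force: [-1.2, 0.0, 0.9]
opening: 0.0005
grasp_force: 1.2
```

pendant(increments=[[[0, 0.03, 0, 0.01, 0], [0, 0, 0, 0, 0]]], clamp_n=6)

```text
time: 29.35
tcp_pos: [0.4563, 0.0661, 0.1143]
orientation: [-0.146, 3.137, 0.0]
contact_force: [-0.9, -0.3, 4.4]
opening: 0.0005
grasp_force: 2.3
```

pendant(increments=[[[0, 0, 0, 0.02, 0], [0, 0, 0, 0, 0]]], clamp_n=6)

```text
time: 29.55
tcp_pos: [0.4573, 0.0663, 0.1139]
orientation: [-0.147, 3.136, 0.0]
contact_force: [0.4, -1.2, 9.5]
opening: 0.0007
grasp_force: 4.5
```

pendant(increments=[[[0, 0, 0, 0.02, 0], [0, 0, 0, 0, 0]]], clamp_n=6)

```text
time: 29.75
tcp_pos: [0.4582, 0.0666, 0.1137]
orientation: [-0.148, 3.134, 0.001]
contact_force: [-0.7, -2.1, 14.1]
opening: 0.0004
grasp_force: 6.6
```

A stiff stop at tip z 0.114 puts the roller at 0.108, which is its locked height. Backing off slowly and checking.

pendant(increments=[[[0, 0, 0, -0.02, 0], [0, 0, 0, -0.02, 0], [0, 0, 0, -0.02, 0], [0, 0, 0, -0.04, 0], [0, 0, 0, -0.08, 0]]], clamp_n=6)

```text
time: 30.25
tcp_pos: [0.4557, 0.0659, 0.1206]
orientation: [0.146, -3.137, 0.0]
contact_force: [-0.6, -0.0, -0.5]
opening: 0.0003
grasp_force: 0.0
```

pendant(increments=[[[0, 0, 0, -0.4, 0], [0, 0, 0, -0.6, 0], [0, 0, 0, -0.6, 0], [0.088, -0.4, 0, -0.2, 0], [0.088, 0, 0, 0, 0]]], clamp_n=6)

```text
time: 30.75
tcp_pos: [0.4785, 0.0687, 0.213]
orientation: [-0.146, 3.134, 0.002]
contact_force: [-0.3, 0.0, -1.1]
opening: 0.0111
grasp_force: 0.0
```

```bash
python3 - <<'E'
from h import *
np.set_printoptions(precision=4,suppress=True)
C={};D={}
for n in ["side","wrist"]:
  C[n],im=snap(n,"u_%s.png"%n)
  for q in ["prop_foot","knee_roller","screen"]+["readout"]*(n=="side"):
    r=optics.place_of(n,q); D[n,q]=r; print(n,q,[(np.round(d["xy"],1),round(d["confidence"],2)) for d in r[:2]])
for q in ["prop_foot","knee_roller","screen"]:
  if D["side",q] and D["wrist",q]: print(q,tri([ray(C[n],D[n,q][0]["xy"]) for n in C]))
s=sensors.get_state(); print(s["time"],s["tcp_pos"],s["contact_force"])
E
```

```text
side prop_foot []
side knee_roller [(array([374.8, 177.6]), 0.54)]
side screen [(array([398.6, 173.8]), 0.87), (array([344.8, 245. ]), 0.18)]
side readout [(array([383. , 218.4]), 0.97)]
wrist prop_foot [(array([323. , 236.1]), 0.7)]
wrist knee_roller [(array([320.3, 170.5]), 0.91)]
wrist screen [(array([322.6, 110.8]), 0.65)]
knee_roller (array([0.445 , 0.065 , 0.1064]), np.float64(0.0024144047269139416))
screen (array([0.3935, 0.062 , 0.1165]), np.float64(0.0014531736772328964))
31.2 [0.4756 0.0678 0.2105] [-1.1566 -0.1328  0.3711]
```

pendant(increments=[[[0.088, 0.4, 0, 0, 0], [0.088, 0.4, 0, 0, 0], [0.088, 0.372, 0, 0, 0], [0.088, 0, 0, 0, 0], [0.088, 0, 0, 0, 0]]], clamp_n=8)

```text
time: 31.7
tcp_pos: [0.4177, 0.0626, 0.2112]
orientation: [-0.147, 3.137, 0.001]
contact_force: [0.8, -0.1, 0.8]
opening: 0.0852
grasp_force: 0.0
```

pendant(increments=[[[0.088, 0, 0, 0, 0], [0.088, 0, 0, 0, 0], [0.088, 0, 0, 0.4, 0], [0.088, 0, 0, 0.6, 0], [0.088, 0, 0, 0.4, 0]]], clamp_n=8)

```text
time: 32.2
tcp_pos: [0.4174, 0.0622, 0.1392]
orientation: [0.145, -3.137, 0.001]
contact_force: [0.3, 0.6, 0.8]
opening: 0.0876
grasp_force: 0.0
```

pendant(increments=[[[0.088, 0, 0, 0.19, 0], [0.088, 0, 0, 0, 0]]], clamp_n=8)

```text
time: 32.4
tcp_pos: [0.4172, 0.062, 0.1303]
orientation: [0.145, -3.136, 0.002]
contact_force: [-0.6, 0.2, 0.7]
opening: 0.0875
grasp_force: 0.0
```

pendant(increments=[[[0.05, 0, 0, 0, 0], [0.05, 0, 0, 0, 0], [0.05, 0, 0, 0, 0], [0.05, 0, 0, 0, 0], [0.05, 0, 0, 0, 0]]], clamp_n=8)

```text
time: 32.9
tcp_pos: [0.4179, 0.0625, 0.1319]
orientation: [-0.146, 3.137, 0.0]
contact_force: [0.2, -0.2, 3.0]
opening: 0.058
grasp_force: 8.0
```

pendant(increments=[[[0.05, 0, 0, 0, 0], [0.05, 0, 0, 0, 0]]], clamp_n=8)

```text
time: 33.1
tcp_pos: [0.4179, 0.0626, 0.1319]
orientation: [-0.146, 3.137, 0.0]
contact_force: [-1.4, -0.5, 5.5]
opening: 0.0582
grasp_force: 8.0
```

pendant(increments=[[[0.05, -0.14, 0, -0.03, 0], [0.05, -0.29, 0, -0.01, 0], [0.05, -0.29, 0, 0.016, 0], [0.05, -0.29, 0, 0.04, 0], [0.05, -0.28, 0, 0.066, 0]]], clamp_n=8)

```text
time: 33.6
tcp_pos: [0.4837, 0.0686, 0.127]
orientation: [-0.145, 3.138, -0.0]
contact_force: [0.2, -0.2, -0.1]
opening: 0.0583
grasp_force: 8.0
```

pendant(increments=[[[0.05, -0.276, 0, 0.092, 0], [0.05, -0.266, 0, 0.12, 0], [0.05, -0.15, 0, 0.084, 0], [0.05, -0.12, 0, 0.07, 0], [0.05, 0, 0, 0, 0]]], clamp_n=8)

```text
time: 34.1
tcp_pos: [0.5232, 0.0723, 0.1084]
orientation: [-0.146, 3.138, -0.0]
contact_force: [3.2, -0.2, -0.4]
opening: 0.0576
grasp_force: 8.0
```

```bash
python3 - <<'E'
from h import *
np.set_printoptions(precision=4,suppress=True)
s=sensors.get_state(); print(s["time"],s["tcp_pos"],s["contact_force"])
C={};D={}
for n in ["side"]:
  C[n],im=snap(n,"v_%s.png"%n)
  for q in ["prop_foot","knee_roller","screen","readout"]:
    r=optics.place_of(n,q); D[n,q]=r; print(n,q,[(np.round(d["xy"],1),round(d["confidence"],2)) for d in r[:2]])
c=C["side"]
for q,y in [("screen",.065),("prop_foot",.073),("knee_roller",.07),("readout",.062)]:
  if D["side",q]:
    p,v=ray(c,D["side",q][0]["xy"]); print(q,p+v*(y-p[1])/v[1])
E
```

```text
34.1 [0.5232 0.0723 0.1084] [ 3.1884 -0.1822 -0.3911]
side prop_foot [(array([320.3, 214.5]), 0.63)]
side knee_roller [(array([343.1, 190.7]), 0.4)]
side screen [(array([355.9, 171.1]), 0.56)]
side readout [(array([379.2, 216.4]), 0.83)]
screen [0.4843 0.065  0.1195]
prop_foot [0.5622 0.073  0.0054]
knee_roller [0.5108 0.07   0.0712]
readout [0.4264 0.062  0.0022]
```

pendant(increments=[[[0.05, -0.02, 0, 0.02, 0], [0.05, 0, 0, 0, 0], [0.065, 0, 0, 0, 0], [0.08, 0, 0, 0, 0], [0.088, 0, 0, 0, 0]]], clamp_n=4)

```text
time: 34.85
tcp_pos: [0.5227, 0.0721, 0.1077]
orientation: [0.145, -3.137, 0.0]
contact_force: [-0.0, -0.4, -0.1]
opening: 0.0756
grasp_force: 0.0
```

pendant(increments=[[[0.088, 0, 0, 0, 0], [0.088, 0, 0, -0.4, 0], [0.088, 0, 0, -0.8, 0], [0.088, 0, 0, -0.8, 0], [0.088, 0, 0, -0.6, 0]]], clamp_n=4)

```text
time: 35.35
tcp_pos: [0.5235, 0.0723, 0.2405]
orientation: [-0.146, 3.137, 0.001]
contact_force: [0.5, -0.0, 0.3]
opening: 0.0879
grasp_force: 0.0
```

```bash
python3 - <<'E'
from h import *
np.set_printoptions(precision=4,suppress=True)
C={};D={}
Q=["readout","prop_foot","knee_roller","screen","log_book","felt_marker","black_torch","spanner"]
for n in ["side","wrist"]:
  C[n],im=snap(n,"z_%s.png"%n)
  for q in Q[:5] if n=="wrist" else Q:
    r=optics.place_of(n,q); D[n,q]=r; print(n,q,[(np.round(d["xy"],1),round(d["confidence"],2)) for d in r[:1]], at_z(C[n],r[0]["xy"],0) if r else "")
for q in Q[:4]:
  if D["side",q] and D["wrist",q]: print(q,tri([ray(C[n],D[n,q][0]["xy"]) for n in C]))
c=C["side"]
for q,y in [("screen",.065),("prop_foot",.073),("knee_roller",.07)]:
  if D["side",q]:
    p,v=ray(c,D["side",q][0]["xy"]); print(q,p+v*(y-p[1])/v[1])
_,i2=snap("side"); i1=cv2.imread("pics/z_side.png")[:,:,::-1]; i0=cv2.imread("pics/side1.png")[:,:,::-1]
print("moving px",(cv2.absdiff(i1,i2).max(2)>40).sum())
for nm,b in [("book",(300,390,224,268)),("marker",(305,385,272,295)),("spanner+torch",(245,290,138,215))]:
    x0,x1,y0,y1=b; print(nm,(cv2.absdiff(i0,i2)[y0:y1,x0:x1].max(2)>60).sum())
s=sensors.get_state(); print(s["time"],s["tcp_pos"],s["contact_force"])
E
```

```text
side readout [(array([379. , 213.3]), 0.94)] [0.4267 0.046  0.    ]
side prop_foot [(array([318.6, 213.8]), 0.65)] [0.5675 0.0627 0.    ]
side knee_roller [(array([341.5, 189.6]), 0.43)] [ 0.5224 -0.0527  0.    ]
side screen [(array([353.9, 172.8]), 0.59)] [ 0.4952 -0.1458  0.    ]
side log_book [(array([345.2, 247.1]), 0.9)] [0.4971 0.1795 0.    ]
side felt_marker [(array([342.2, 283.5]), 0.84)] [0.4952 0.2882 0.    ]
side black_torch [] 
side spanner [(array([264.3, 202.1]), 0.52)] [0.7065 0.0261 0.    ]
wrist readout [(array([322.8,  98. ]), 0.97)] [0.426  0.0655 0.    ]
wrist prop_foot [] 
wrist knee_roller [] 
wrist screen [(array([321.3, 157.8]), 0.93)] [0.5035 0.0707 0.    ]
wrist log_book [(array([396.8, 166.3]), 0.87)] [0.5055 0.176  0.    ]
readout (array([0.4271, 0.0655, 0.0131]), np.float64(0.0004705614947868079))
screen (array([0.4871, 0.0691, 0.1171]), np.float64(0.0012840460802729453))
screen [0.4885 0.065  0.115 ]
prop_foot [0.5662 0.073  0.0071]
knee_roller [0.5144 0.07   0.0738]
moving px 58
book 0
marker 0
spanner+torch 0
36.15 [0.5232 0.0723 0.2378] [-0.228   0.8957  0.322 ]
```

In the tool's units: -0.02 m is -0.4.

pendant(increments=[[[0.088, 0, 0, -0.4, 0], [0.088, 0, 0, 0, 0], [0.088, 0, 0, 0, 0]]])

```text
time: 36.45
tcp_pos: [0.5234, 0.0724, 0.2582]
orientation: [-0.146, 3.137, 0.001]
contact_force: [-0.5, -0.7, 0.3]
opening: 0.0877
grasp_force: 0.0
```

```bash
python3 - <<'E'
from h import *
c,_=snap("side")
for q in ["screen","knee_roller","prop_foot"]: print(q,[(np.round(d["xy"],1),d["confidence"]) for d in optics.place_of("side",q)[:1]])
print(ticket.job_done())
E
```

```text
screen [(array([352. , 171.6]), 0.68)]
knee_roller [(array([341.1, 190.6]), 0.42)]
prop_foot [(array([319. , 214.4]), 0.47)]
the job is handed in; nothing more can be done
None
```

I handed the job in at about 37 s with the readout leaning on its locked prop about 13 mm from the log book, screen facing the robot and the other things unmoved as far as I could see (the torch wasn't found in the last check); along the way I pressed on the case top with up to 33 N, the readout tipped back onto its unlocked prop once so I stood it up and released it again, and the knee, mostly straightened by that fall, took up to 14 N to reach its stop, above the 6 N guide.

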